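# Pair the drives on the dock and present the screw jar

## Robot

A 6-joint arm with a two-finger parallel gripper is mounted at the origin on the work surface. World frame = base frame: x ahead of the robot, y to its left, z up, the work surface at z = 0. Lengths are in mm, angles in rad, forces in N, time in s.
With the tool pointing down it reaches from about 350 to 875 mm from the base axis. Payload 4.2 kg.
Tool frame: the origin (TCP) lies at the very end of the fingers, on their centre line; the grasp point (between the pads) lies 19 mm behind it (ctrl.tcp_to_grasp is the distance from the TCP to the grasp point, in mm); z points along the fingers, y is the line along which they close (so a half turn about z gives the same grasp; the last joint's range is limited). The gripper opens to 85 mm and grips with 20 to 120 N. Pads are 22 mm wide; open, the fingers measure 114 mm over their backs; the gripper's body (76 mm by 85 mm) begins 54 mm behind the grasp point. The pads swing forward as they close: fully open they stand 13 mm farther back than shut.
Start: joints at [1.43, 0.385, 0.008, 0, -1.194, -0.259], TCP at [243.238, 575.703, 231.312] pointing down, gripper open.
Joint ranges: [-3.14, 3.14], [-1.21, 2.06], [-1.07, 1.41], [-3.16, 2.05], [-2.99, -0.16], [-3.1, 3.1]. Speed limits (rad/s): [2.79, 2.79, 3.14, 3.14, 3.14, 3.14].

## Interface

Orientations are given as a unit quaternion [x, y, z, w].
In Python, from rig import ctrl, sense, vision, ticket gives the robot as it stands. Calls block until the motion is done:
- ctrl.goto(position, orientation): joint-space move of the TCP to a pose.
- ctrl.movel(position, orientation=None, speed=150, f_stop=None): straight line of the TCP; orientation=None keeps the orientation; speed is the mean speed in mm/s. With f_stop (N) it stops when the force on the tool has changed by that much, and returns True; else False.
- ctrl.move_joints(angles): joint-space move.
- ctrl.move_gripper(opening, grasp_force=None): finger opening in mm; grasp_force is the grip in N (None keeps the last); returns when the fingers have stopped.
- ctrl.dwell(seconds).
- ctrl.solve_ik(position, orientation): joint angles nearest the present ones, or None.
- sense(): the state.
- vision.camera(name): name is "scene" or "top" or "wrist"; returns the picture (420x560x3 uint8, red, green, blue); there is no depth.
- vision.calibration(name): a dict with "intrinsics" (3x3 intrinsics, pixels), "eye" and "orientation" of the camera in the world. Camera axes: x right, y down, z forward; pixel columns grow to the right and rows downward; lengths in mm; the calibration is good to about 2 mm. The wrist camera is an equidistant fisheye: a pixel r from the principal point sees the ray r / f radians off the axis. A picture is of the moment at which its call begins: read the wrist's pose just before it. calibration takes no time and is no camera call; for the wrist camera it gives the pose at the moment of the call.
A pose or a line that the arm cannot do raises ctrl.IKError and nothing moves.
- ticket.finish_job(): hands the job in; it is judged then, once.
The state is a dict: "clock": time; "joint_positions": joint angles; "qvel": joint speeds; "effort": joint torques, N m; "position": TCP position; "eef_rot": TCP orientation; "contact_force": force on the tool from outside, world axes, zero at the start; "ft_torque": the same for the moment, N m; "grip_width": finger opening in mm; "gripper_force": force on a finger pad.
Only numpy, scipy, OpenCV 4.12 (cv2) and the standard library are available. Lean on these libraries where they do the work, as an engineer would, in place of code of your own. Each camera call takes 0.05 s, during which the arm holds its last target. There are 200 camera calls.

## Task

Get ready for screwing in the drives: first lay the loose little black drive (do not drop it) wholly on the aluminium dock next to the one already there, the two side by side in a neat row, parallel, ends level, with no more than a finger's width between them, and let go of it. Then turn the screw-jar carousel until the jar with the orange lid stands in line with the yellow pointer on the base, and finish while still holding the turntable still in that position with the gripper. Leave the docked drive, the dish, the spudger, the screwdriver and the bit case where they are.

Things in the scene. Friction and masses are not known exactly. Their poses are not given: they have to be found in the camera images.
- loose_drive_center (a point): Centre (half-way up) of the loose black drive: a plastic block 60 (x) by 44 (y) by 20 mm (z), 70 g, with a small steel port mark on top near its -x end; starts flat on the shelf to the robot's right. Axes are the drive's own; z up. The two ends are alike for this job.
- docked_drive_center (a point): Centre (half-way up) of the other black drive, same shape and size, lying loose on the dock, nearer one end of it or about the middle; its axes as for the loose drive. In the row, the drives lie with their 60 mm sides next to each other, so the second one's centre is offset along this drive's +y or -y, whichever side of it the dock has room. A gap of about 10 mm (centres 54 mm apart) is good.
- dock: Fixed brushed-aluminium slab 110 (x) by 190 (y) by 18 mm high, flat on top. Origin at the centre of its underside, on the shelf; x across its depth, y along its length, z up.
- carousel: Fixed base of the carousel: black disc of radius 76 mm, 12 mm high, with a yellow pointer (14 mm wide) sticking out along its -x axis to 111 mm from the axis. Origin at the centre of its underside, on the shelf and on the turning axis; -x is the front, z up.
- turntable: Wooden turntable on the base, radius 82 mm, with five glass screw jars fixed to it (radius 20 mm over the lids, centres 56 mm from the axis, tops 68 mm above the shelf), one with an orange lid, four with white. A steel centre post carries a grey fin for turning it. Turns freely about z without stops, either way, with slight friction (about 0.04 N m), and stays where it is left. Origin on the axis, 14 mm above the shelf; its -x axis points to the orange-lidded jar.
- fin (a point): Grip point of the grey fin, on the turning axis, 100 mm above the shelf. The fin is an upright plate 60 mm long (along the turntable's x), 14 mm thick (along its y), from 80 to 116 mm above the shelf; all round it is free above the jars (68 mm).
- marked_jar (a point): Centre of the top of the orange lid of the marked jar, 56 mm from the axis, 68 mm above the shelf.
- dish: White ceramic dish with screws, 96 mm across, 28 mm high, loose at the back; leave alone. Origin under its centre.
- spudger: Blue plastic spudger, 155 mm long along its x, 13 mm wide, 7 mm high, loose on the shelf at the robot's left; leave alone. Origin at the middle of its underside.
- screwdriver: Screwdriver, 160 mm long along its x, lying at the back right; leave alone.
- bit_case: Green bit case, 60 by 90 by 22 mm, lying at the back left; leave alone. Origin under its centre.
Mind the look-alikes: they are no part of the job. Leave any red look-alike of the part that bears loose_drive_center alone.

How it is judged (in metres and radians):
On the way, in this order (a step that is already met when the one before it is completed fails the run):
1. the loose drive lies in a row with the docked drive on the dock, released and at rest (x of loose_drive_center in the frame of docked_drive_center between -0.012 and 0.012 m and distance between loose_drive_center and docked_drive_center below 0.07 m and angle between the x axis of loose_drive_center and the x axis of docked_drive_center, either way round below 0.17 rad and angle between loose_drive_center's own z axis and vertical below 0.1 rad and x of loose_drive_center in the frame of dock between -0.027 and 0.027 m and y of loose_drive_center in the frame of dock between -0.075 and 0.075 m and z of loose_drive_center in the frame of dock between 0.025 and 0.031 m and contact force between the fingers and loose_drive below 0.05 N and linear speed of loose_drive below 0.02 m/s), for 0.2 s.
2. the orange-lidded jar is turned to the pointer (y of marked_jar in the frame of carousel between -0.01 and 0.01 m and x of marked_jar in the frame of carousel below -0.03 m), for 0.2 s.
At the end, for the whole second after the job is handed in: Loose drive flat, wholly on the dock, released, beside the docked one: centres within 70 mm, ends level within 12 mm, parallel within 0.17 rad. Orange-lidded jar at the front, within 10 mm of the pointer's line, turntable under 0.05 rad/s and still held by the fingers with over 1 N (all of step 1 and all of step 2 and angular speed of turntable below 0.05 rad/s and contact force between the fingers and turntable above 1 N); the arm keeps its last pose, push and grip.
It fails at once if the loose drive is dropped (falls free of the fingers faster than 0.5 m/s) (contact force between the fingers and loose_drive below 0.05 N and linear speed of loose_drive above 0.5 m/s).
It fails at once if the docked drive is shoved more than 15 mm (distance of docked_drive_center from where it was at the start of the episode above 0.015 m).
It fails at once if the dish, spudger, screwdriver or bit case is moved more than 20 mm (distance of any of dish, spudger, screwdriver, bit_case from where it was at the start of the episode above 0.02 m).
It also fails if it takes over 72 s, if anything falls off the work surface, if the arm or the gripper's body presses on something with over 40 N, if the wrist force passes 120 N, or if a joint passes its speed limit or range.

## Working session

There is one attempt and no reset: what is moved stays moved. The work goes in short steps, each a Python script; the robot and the scene stay as the last script left them, time stands still between calls to the robot, and variables do not carry over. Pictures are saved under pics/ and viewed, at most 10 in all, crops included, and the job is handed in when it is done.

```bash
mkdir -p pics; ls; python3 - <<'E'
from rig import ctrl,sense,vision
import cv2,numpy as np
for n in("top","scene"):
    im=vision.camera(n); cv2.imwrite(f"pics/{n}0.png",im[:,:,::-1])
    c=vision.calibration(n); print(n,{k:np.round(v,4).tolist() if not isinstance(v,str) else v for k,v in c.items()})
s=sense();print(s["clock"],s["position"],s["eef_rot"])
E
```

```text
pics
top {'intrinsics': [[511.4764, 0.0, 280.7346], [0.0, 511.4764, 206.7459], [0.0, 0.0, 1.0]], 'eye': [407.4323, -10.617, 1280.273], 'orientation': [-0.6941, 0.715, -0.0556, 0.0626]}
scene {'intrinsics': [[464.4718, 0.0, 283.6742], [0.0, 464.4718, 201.7224], [0.0, 0.0, 1.0]], 'eye': [1613.5844, -9.6943, 729.7469], 'orientation': [0.6271, 0.6172, -0.3307, -0.3412]}
0.1 [243.0409474  575.21982797 230.30062865] [ 9.80070294e-01 -1.98648410e-01 -1.48545132e-04  1.00345254e-03]
```

View pics/top0.png

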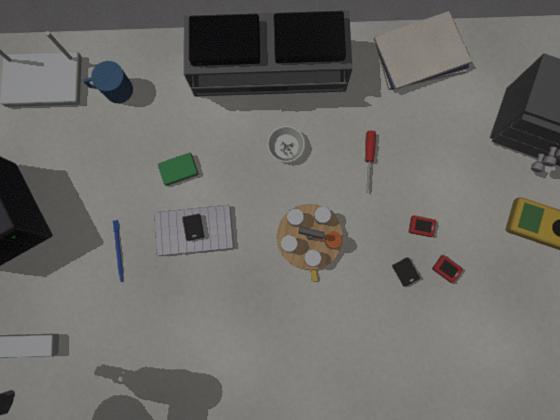

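View pics/scene0.png

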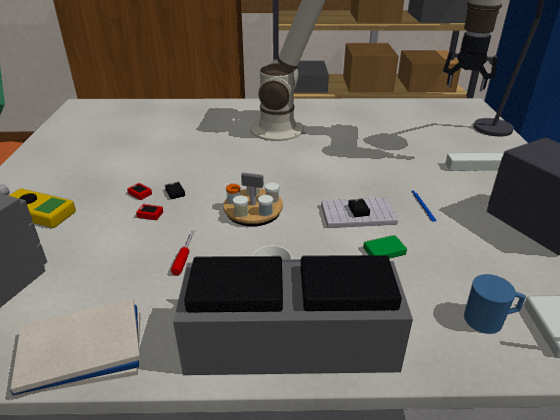

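The top view shows these candidates: a black drive at (406,271), red look-alikes at (423,226) and (448,268), and the docked black drive on the dock at (193,227). By the description, the loose drive is the black one at (406,271). The carousel is at about (310,237) with the orange lid at (333,240) and the yellow pointer at (315,275). I'll measure these and take a crop to check the choice.

```bash
cat > h.py <<'E'
from rig import ctrl,sense,vision,ticket
import cv2,numpy as np
from scipy.spatial.transform import Rotation as R
def cast(c,px,z,fish=False):
    px=np.atleast_2d(px).astype(float);K=np.array(c["intrinsics"])
    u=(px[:,0]-K[0,2])/K[0,0];v=(px[:,1]-K[1,2])/K[1,1]
    if fish:
        r=np.hypot(u,v)+1e-9;d=np.c_[u/r*np.sin(r),v/r*np.sin(r),np.cos(r)]
    else:d=np.c_[u,v,np.ones(len(u))]
    d=R.from_quat(c["orientation"]).apply(d);e=np.array(c["eye"])
    return (e+d*((z-e[2])/d[:,2])[:,None])[:,:2]
def blob(mask,near,rad=40):
    m=np.zeros(mask.shape,np.uint8);cv2.circle(m,tuple(int(a) for a in near),rad,255,-1)
    m=cv2.bitwise_and(mask.astype(np.uint8)*255,m)
    cs=cv2.findContours(m,cv2.RETR_EXTERNAL,cv2.CHAIN_APPROX_NONE)[0]
    return max(cs,key=cv2.contourArea)[:,0,:]
def rect(pts):
    """centre, (long,short), angle of long side"""
    (c,(w,h),a)=cv2.minAreaRect(pts.astype(np.float32))
    a=np.radians(a)
    if w<h:w,h,a=h,w,a+np.pi/2
    return np.array(c),(w,h),(a+np.pi/2)%np.pi-np.pi/2
def down(yaw):  # tool down, tool y (closing line) along world direction yaw
    a=yaw
    y=np.array([np.cos(a),np.sin(a),0]);z=np.array([0,0,-1.]);x=np.cross(y,z)
    return R.from_matrix(np.c_[x,y,z]).as_quat()
E
python3 - <<'E'
from h import *
im=vision.camera("top");c=vision.calibration("top");h=cv2.cvtColor(im,cv2.COLOR_RGB2HSV)
H,S,V=[h[:,:,i].astype(int) for i in range(3)]
for n,near,z in(("loose",(406,271),20),("dock'd",(193,227),38)):
    b=blob(V<60,near,22);print(n,len(b),rect(cast(c,b,z)))
b=blob((V>0)&~((V<60)),(193,230),60) 
org=blob((H<14)&(S>170)&(V>90),(333,240),14);print("orange",cast(c,org,68).mean(0),rect(cast(c,org,68)))
y=blob((H>17)&(H<32)&(S>140),(315,275),12);print("pointer",rect(cast(c,y,12)),y.min(0),y.max(0))
w=blob((H>5)&(H<25)&(S>60)&(V>70),(310,237),38);(p,r)=cv2.minEnclosingCircle(cast(c,w,24).astype(np.float32));print("wood",p,r)
cv2.imwrite("pics/crop1.png",np.hstack([cv2.resize(im[y0:y0+100,x0:x0+100,::-1],(400,400),interpolation=cv2.INTER_CUBIC) for x0,y0 in((365,205),(145,180))]))
E
```

```text
loose 72 (array([ 450.93701172, -302.01812744]), (59.16643142700195, 45.76856994628906), np.float64(0.4610678197822655))
dock'd 76 (array([573.70227051, 214.82098389]), (59.93836212158203, 44.704986572265625), np.float64(0.16988004987992822))
orange [ 527.46445512 -124.99878294] (array([ 529.21948242, -123.9662323 ]), (33.38346862792969, 32.21598815917969), np.float64(0.7470040357520484))
pointer (array([449.58200073, -77.72077942]), (26.19481658935547, 10.145516395568848), np.float64(0.15916432189129015)) [311 270] [316 280]
wood (537.9129638671875, -70.3830795288086) 87.48443603515625
```

View pics/crop1.png

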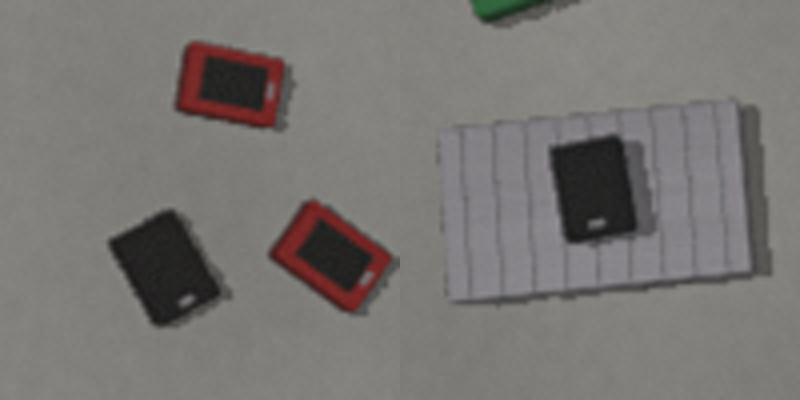

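The crop confirms it. The loose drive is all black with a port mark, while both neighbours have red rims. The docked drive sits near the dock's middle. I'll take wrist close-ups to refine the positions.

```bash
python3 - <<'E'
from h import *
c=vision.calibration("top")
q=cast(c,[(155,211.75),(229.5,205),(232.5,248),(157.5,255)],18);r=rect(q);print("dock",q.mean(0),r)
a=r[2]; 
def look(n,x,y,z,yaw):
    ctrl.goto([x,y,z],down(yaw));c=vision.calibration("wrist");im=vision.camera("wrist")
    cv2.imwrite(f"pics/{n}.png",im[:,:,::-1]);np.savez(f"pics/{n}.npz",im=im,**c);print(n,sense()["clock"],np.round(c["eye"],1),np.round(R.from_quat(c["orientation"]).as_matrix()[:,2],2),c["intrinsics"])
look("wd",574,190,250,0.17)
look("wc",530,-70,260,0.17)
look("wl",451,-302,200,0.46)
print(sense()["joint_positions"])
ims=[cv2.imread(f"pics/{n}.png") for n in("wd","wc","wl")]
cv2.imwrite("pics/w3.png",np.vstack([np.hstack([cv2.resize(i,(400,300)) for i in ims[:2]]),np.hstack([cv2.resize(ims[2],(400,300)),np.zeros((300,400,3),np.uint8)])]))
E
```

```text
dock [569.42607981 217.23281901] (array([569.30426025, 217.33782959]), (187.45159912109375, 108.7464828491211), np.float64(-1.5098092054627825))
wd 2.725 [562.4 261.  391.6] [ 0.05 -0.28 -0.96] [[325.1922621    0.         284.43761704]
 [  0.         325.1922621  208.36518001]
 [  0.           0.           1.        ]]Traceback (most recent call last):
  File "<stdin>", line 9, in <module>
  File "<stdin>", line 6, in look
rig.IKError: the arm cannot take that pose within its joint ranges
```

```bash
cat >> h.py <<'E'
def best(p,yaw):
    s=np.array(sense()["joint_positions"]);o=[]
    for k in(0,np.pi):
        q=ctrl.solve_ik(list(p),down(yaw+k))
        if q is not None:o.append((np.abs(np.array(q)-s).max(),down(yaw+k),yaw+k,q))
    return min(o,key=lambda t:t[0])[1:]
E
python3 - <<'E'
from h import *
for p in((530,-70,260),(538,-70,90),(538,-70,200),(451,-302,200),(451,-302,5),(574,160,20)):
    for y in np.arange(-3,3.2,0.6):
        q=ctrl.solve_ik(list(p),down(y));print(p,round(y,2),None if q is None else np.round(q,2))
E
```

```text
(530, -70, 260) -3.0 [ 0.17  0.21 -0.17  0.   -1.19 -0.03]
(530, -70, 260) -2.4 [ 0.17  0.21 -0.17  0.   -1.19  0.57]
(530, -70, 260) -1.8 [ 0.17  0.21 -0.17  0.   -1.19  1.17]
(530, -70, 260) -1.2 [ 0.17  0.21 -0.17  0.   -1.19  1.77]
(530, -70, 260) -0.6 [ 0.17  0.21 -0.17  0.   -1.19  2.37]
(530, -70, 260) 0.0 [ 0.17  0.21 -0.17  0.   -1.19  2.97]
(530, -70, 260) 0.6 [ 0.17  0.21 -0.17  0.   -1.19 -2.71]
(530, -70, 260) 1.2 [ 0.17  0.21 -0.17  0.   -1.19 -2.11]
(530, -70, 260) 1.8 [ 0.17  0.21 -0.17  0.   -1.19 -1.51]
(530, -70, 260) 2.4 [ 0.17  0.21 -0.17  0.   -1.19 -0.91]
(530, -70, 260) 3.0 [ 0.17  0.21 -0.17  0.   -1.19 -0.31]
(538, -70, 90) -3.0 [ 0.17  0.39 -0.38  0.   -0.8  -0.03]
(538, -70, 90) -2.4 [ 0.17  0.39 -0.38  0.   -0.8   0.57]
(538, -70, 90) -1.8 [ 0.17  0.39 -0.38  0.   -0.8   1.17]
(538, -70, 90) -1.2 [ 0.17  0.39 -0.38  0.   -0.8   1.77]
(538, -70, 90) -0.6 [ 0.17  0.39 -0.38  0.   -0.8   2.37]
(538, -70, 90) 0.0 [ 0.17  0.39 -0.38  0.   -0.8   2.97]
(538, -70, 90) 0.6 [ 0.17  0.39 -0.38  0.   -0.8  -2.71]
(538, -70, 90) 1.2 [ 0.17  0.39 -0.38  0.   -0.8  -2.
[... 2035 characters left out ...]
0.6  -0.45]
(451, -302, 5) 3.0 [-0.29  0.52 -0.45  0.   -0.6   0.15]
(574, 160, 20) -3.0 [ 0.54  0.56 -0.3   0.   -0.71 -0.4 ]
(574, 160, 20) -2.4 [ 0.54  0.56 -0.3   0.   -0.71  0.2 ]
(574, 160, 20) -1.8 [ 0.54  0.56 -0.3   0.   -0.71  0.8 ]
(574, 160, 20) -1.2 [ 0.54  0.56 -0.3   0.   -0.71  1.4 ]
(574, 160, 20) -0.6 [ 0.54  0.56 -0.3   0.   -0.71  2.  ]
(574, 160, 20) 0.0 [ 0.54  0.56 -0.3   0.   -0.71  2.6 ]
(574, 160, 20) 0.6 [ 0.54  0.56 -0.3   0.   -0.71 -3.08]
(574, 160, 20) 1.2 [ 0.54  0.56 -0.3  -0.   -0.71 -2.48]
(574, 160, 20) 1.8 [ 0.54  0.56 -0.3   0.   -0.71 -1.88]
(574, 160, 20) 2.4 [ 0.54  0.56 -0.3   0.   -0.71 -1.28]
(574, 160, 20) 3.0 [ 0.54  0.56 -0.3   0.   -0.71 -0.68]
```

```bash
python3 - <<'E'
from h import *
def look(n,x,y,z,yaw):
    ctrl.goto([x,y,z],down(yaw));c=vision.calibration("wrist");im=vision.camera("wrist")
    cv2.imwrite(f"pics/{n}.png",im[:,:,::-1]);np.savez(f"pics/{n}.npz",im=im,**c);print(n,sense()["clock"],np.round(c["eye"],1))
look("wc",520,-40,260,1.6)
look("wl",451,-302,200,0.46-np.pi)
ims=[cv2.imread(f"pics/{n}.png") for n in("wd","wc","wl")]
cv2.imwrite("pics/w3.png",np.vstack([np.hstack([cv2.resize(i,(400,300)) for i in ims[:2]]),np.hstack([cv2.resize(ims[2],(400,300)),np.zeros((300,400,3),np.uint8)])]))
E
```

```text
wc 6.5083 [448.5 -42.7 401.6]
wl 8.7167 [ 484.  -367.3  341.7]
```

View pics/w3.png

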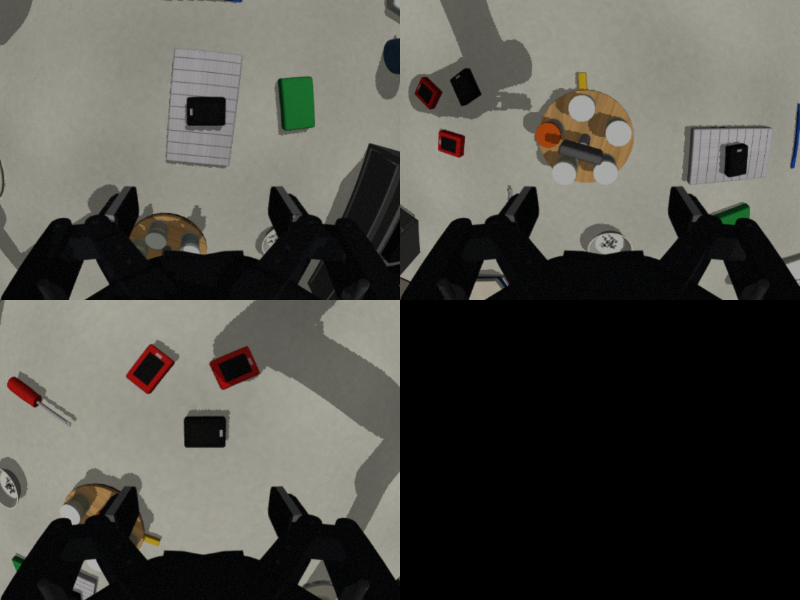

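```bash
python3 - <<'E'
from h import *
from scipy.optimize import least_squares
def ld(n):
    d=np.load(f"pics/{n}.npz");im=d["im"];h=cv2.cvtColor(im,cv2.COLOR_RGB2HSV).astype(int);return d,im,h[...,0],h[...,1],h[...,2]
for n,near,z in(("wd",(288,155),38),("wl",(287,183),20)):
    d,im,H,S,V=ld(n);b=blob(V<70,near,48);p=cast(d,b,z,True);print(n,rect(p),"eye",d["eye"][:2])
d,im,H,S,V=ld("wd");b=blob((V>110)&(V<256)&(H>110)&(H<140)&(S>8),(288,155),110);print("dock",rect(cast(d,b,18,True)))
d,im,H,S,V=ld("wc")
L=[]
b=blob((H<14)&(S>170)&(V>90),(207,189),28)
L.append(cast(d,b,68,True))
for u,v in((581,107),(618,133),(605,173),(564,173)):
    b=blob((S<40)&(V>150),((u-400)*1.4,v*1.4),24);L.append(cast(d,b,68,True))
C=np.array([cv2.minEnclosingCircle(l.astype(np.float32))[0] for l in L]);print([round(cv2.minEnclosingCircle(l.astype(np.float32))[1],1) for l in L],C.round(1).tolist())
r=least_squares(lambda x:np.hypot(*(C-x).T)-56,[535,-70],loss="soft_l1");ax=r.x;print("axis",ax,r.fun)
print("jar angles",np.degrees(np.arctan2(*(C-ax).T[::-1])))
y=blob((H>17)&(H<32)&(S>140),(256,112),30);p=cast(d,y,12,True);pr=rect(p);print("pointer",pr,np.degrees(np.arctan2(*(pr[0]-ax)[::-1])))
b=blob((S<60)&(V<110),(580-400)*1.4*np.r_[1,0]+np.r_[0,153*1.4],50);print("fin",rect(cast(d,b,116,True)))
E
```

```text
wd (array([573.76074219, 218.3033905 ]), (59.632545471191406, 44.224212646484375), np.float64(0.16958460544649756)) eye [562.38790922 260.99949091]
wl (array([ 450.93283081, -305.53717041]), (59.586429595947266, 45.65793228149414), np.float64(0.4704727731718803)) eye [ 484.0259668  -367.29276916]
dock (array([609.88085938, 133.01109314]), (0.0, 0.0), np.float64(0.0))
[19.7, 19.0, 19.2, 25.9, 26.7] [[528.4, -123.8], [487.3, -72.7], [523.3, -17.8], [592.3, -32.8], [591.8, -102.0]]
axis [545.30813614 -69.64229502] [0.7035064  2.05916536 0.35471393 3.70125563 0.63727931]
jar angles [-107.39001885 -176.97396537  112.97117328   38.10781714  -34.83751915]
pointer (array([448.68969727, -77.30062866]), (30.179391860961914, 13.543638229370117), np.float64(0.0803973961672102)) -175.46800056000913
fin (array([541.22711182, -69.58568573]), (78.9200668334961, 48.12392044067383), np.float64(-1.2451361336893827))
```

```bash
python3 - <<'E'
from h import *
q=down(0.468-np.pi)
ctrl.goto([450.5,-304,60],q)
print(ctrl.movel([450.5,-304,3],speed=60,f_stop=6),sense()["position"])
ctrl.move_gripper(40,30)
s=sense();print(s["clock"],s["grip_width"],s["gripper_force"],s["position"],s["contact_force"])
ctrl.movel([450.5,-304,120],speed=100)
s=sense();print(s["clock"],s["grip_width"],s["gripper_force"],s["contact_force"])
ctrl.goto([564.6,270.2,120],down(0.17-np.pi))
c=vision.calibration("wrist");im=vision.camera("wrist");np.savez("pics/wg.npz",im=im,**c)
print(sense()["clock"],sense()["grip_width"],sense()["gripper_force"])
cv2.imwrite("pics/wg.png",im[:,:,::-1])
E
```

```text
False [ 450.81726429 -304.1066254     3.30516214]
10.7917 59.054674210323874 33.30216407775879 [ 450.99138266 -304.16359985    3.59279841] [-0.27484186  0.42539304  3.94993251]
12.1083 59.102384913025915 32.90206789970398 [-0.55001972 -0.2189505  -1.0106276 ]
14.2583 59.401556329656074 32.89888679981232
```

View pics/wg.png

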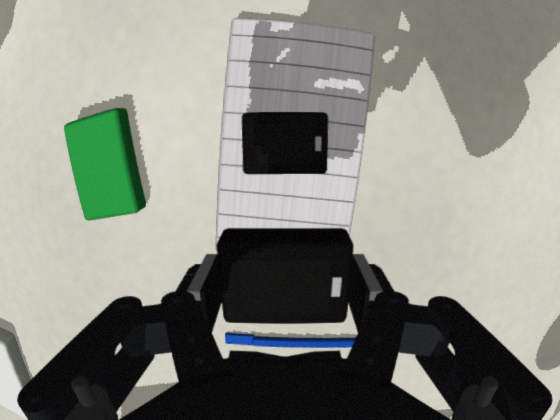

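The drive is held squarely between the pads: top face about columns 223–347, outer edge at row 322. The docked drive, columns 243–327 and rows 112–174, is parallel to it. I'll check the lateral offset before lowering.

```bash
python3 - <<'E'
from h import *
d=np.load("pics/wg.npz");im=d["im"];V=cv2.cvtColor(im,cv2.COLOR_RGB2HSV)[...,2]
print(d["eye"])
b=blob(V<48,(285,143),52);print("docked",rect(cast(d,b,38,True)),b.min(0),b.max(0))
print(cast(d,[(230,321),(285,322),(340,320)],136.7,True)); print(cast(d,[(222,232),(350,232)],116.7,True))
E
```

```text
[577.73178571 197.36347287 261.60653445]
docked (array([574.16790771, 216.52049255]), (58.33280944824219, 42.527400970458984), np.float64(0.16940182937193415)) [243 112] [327 173]
[[587.51585971 293.08431859]
 [561.87697389 288.69715769]
 [536.35757742 283.79429885]]
[[598.14110006 256.60467179]
 [537.26495921 246.25376034]]
```

```bash
python3 - <<'E'
from h import *
ctrl.movel([565.1,270,40],speed=100)
print(ctrl.movel([565.1,270,20.5],speed=25,f_stop=4),sense()["position"],sense()["contact_force"])
ctrl.dwell(.2);ctrl.move_gripper(72);ctrl.dwell(.3)
s=sense();print(s["clock"],s["grip_width"],s["gripper_force"],s["contact_force"])
ctrl.move_gripper(84)
p=s["position"];ctrl.movel([p[0],p[1],160],speed=100)
ctrl.goto([574,190,250],down(0.17))if 0 else ctrl.goto([540,100,250],down(1.65))
im=vision.camera("top");c=vision.calibration("top");V=cv2.cvtColor(im,cv2.COLOR_RGB2HSV)[...,2]
for k in((193,227),(171,230)):
    b=blob(V<60,k,13);print(rect(cast(c,b,38)))
c=vision.calibration("wrist");w=vision.camera("wrist")
print(sense()["clock"])
cv2.imwrite("pics/pl.png",np.hstack([cv2.resize(im[180:280,140:240,::-1],(400,420),interpolation=cv2.INTER_CUBIC),cv2.resize(w[:,:,::-1],(400,420))]))
E
```

```text
True [564.83599864 269.82451047  21.63403055] [-0.78793222 -1.12210063  4.30743068]
16.6917 71.80102692199581 0.0 [ 0.06816653 -0.50305287 -0.23187097]
(array([597.14959717, 209.01135254]), (37.34428787231445, 12.428421020507812), np.float64(1.5403119207450864))Traceback (most recent call last):
  File "<stdin>", line 11, in <module>
  File "h.py", line 16, in blob
    return max(cs,key=cv2.contourArea)[:,0,:]
           ~~~^^^^^^^^^^^^^^^^^^^^^^^^
ValueError: max() iterable argument is empty
```

```bash
python3 - <<'E'
from h import *
ctrl.goto([520,-50,250],down(1.65))
im=vision.camera("top");c=vision.calibration("wrist");w=vision.camera("wrist");np.savez("pics/wc2.npz",im=w,**c)
np.save("pics/top2.npy",im)
print(sense()["clock"])
cv2.imwrite("pics/pl.png",np.hstack([cv2.resize(im[180:280,140:240,::-1],(400,400),interpolation=cv2.INTER_CUBIC),cv2.resize(w[:,:,::-1],(400,400))]))
E
```

```text
20.6167
```

View pics/pl.png

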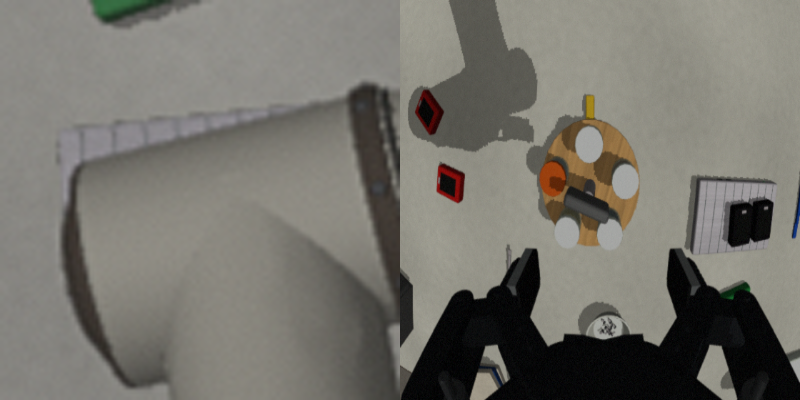

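The wrist view shows the two drives side by side, parallel and level at the right. The orange lid is at panel (553,179), the pointer at (590,106), and the fin lies along the line of the orange jar. I'll verify the row numerically, then grip the fin.

```bash
python3 - <<'E'
from h import *
d=np.load("pics/wc2.npz");V=cv2.cvtColor(d["im"],cv2.COLOR_RGB2HSV)[...,2]
P=[]
for n,t in((473,236),(505,231)):
    b=blob(V<60,(n,t),27);r=rect(cast(d,b,38,True));print(r)
y1=2.876
ctrl.move_gripper(60)
ctrl.goto([543.2,-70,150],down(y1))
print(ctrl.movel([543.2,-70,85],speed=80,f_stop=10),sense()["position"])
ctrl.move_gripper(5,30)
s=sense();print(s["clock"],s["grip_width"],s["gripper_force"],s["contact_force"],s["ft_torque"])
E
```

```text
(array([569.65661621, 217.50079346]), (69.51123046875, 64.98092651367188), np.float64(-1.4031980733369482))
(array([563.71917725, 250.47845459]), (78.67829895019531, 64.679443359375), np.float64(-1.4047923580787671))
False [543.69567304 -69.95397952  85.50582804]
23.5917 13.457619674778847 32.085793018341064 [-3.51982522  1.50098372  4.54750849] [0.52702252 0.81515435 0.05527102]
```

```bash
python3 - <<'E'
from h import *
for y in np.linspace(2.876,1.649,7)[1:]:
    ctrl.movel([543.2,-70,85],down(y),speed=30) if 0 else ctrl.goto([543.2,-70,85],down(y))
    s=sense();print(round(s["clock"],1),round(s["grip_width"],1),np.round(s["contact_force"],1),np.round(s["ft_torque"],2))
ctrl.dwell(.3)
c=vision.calibration("wrist");w=vision.camera("wrist");np.savez("pics/wf.npz",im=w,**c);im=vision.camera("top")
d=np.load("pics/wc2.npz")
cv2.imwrite("pics/fin.png",np.hstack([cv2.resize(w[:,:,::-1],(400,300)),cv2.resize(d["im"][170:290,410:570,::-1],(400,300),interpolation=cv2.INTER_CUBIC)]))
E
```

```text
23.9 13.1 [-3.3  2.   5.3] [ 0.53  0.91 -0.04]
24.2 13.4 [-3.4  2.1  5.3] [ 0.58  0.92 -0.08]
24.5 13.8 [-4.7  2.6  5.4] [ 0.59  0.93 -0.02]
24.9 13.6 [-3.5  1.5  6.4] [ 0.63  0.93 -0.06]
25.2 13.7 [-4.4  1.8  5.3] [ 0.58  1.   -0.02]
25.5 13.2 [-2.8  2.   4.7] [ 0.59  0.95 -0.03]
```

View pics/fin.png

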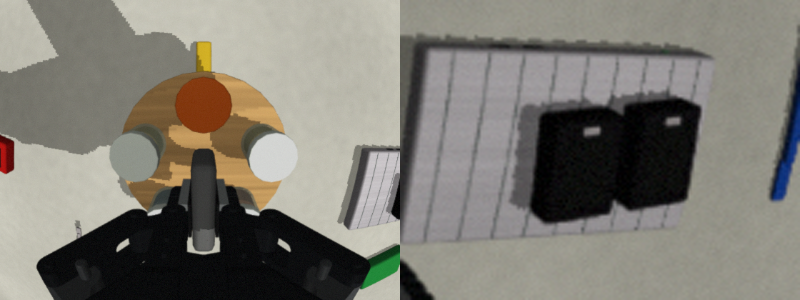

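The orange lid at panel (204,105) lines up with the pointer at (204,57), and the fin is held between the pads. One numeric check of both before handing in.

```bash
python3 - <<'E'
from h import *
d=np.load("pics/wf.npz");h=cv2.cvtColor(d["im"],cv2.COLOR_RGB2HSV).astype(int);H,S,V=h[...,0],h[...,1],h[...,2]
b=blob((H<12)&(S>170)&(V>60),(286,147),50);o=np.array(cv2.minEnclosingCircle(cast(d,b,68,True).astype(np.float32))[0])
y=blob((H>17)&(H<32)&(S>140),(285,75),40);p=rect(cast(d,y,12,True))
print(o,p)
u=np.r_[np.cos(p[2]),np.sin(p[2])];e=o-p[0];print("off pointer line",u[0]*e[1]-u[1]*e[0])
ax=np.r_[543.2,-70];f=lambda v:np.degrees(np.arctan2(v[1],v[0]));print("angles",f(o-ax),f(p[0]-ax))
d=np.load("pics/wc2.npz");k=lambda L:cast(d,[(410+(x-400)/2.5,170+y/2.5) for x,y in L],38,True)
A=k([(548,112),(620,107),(607,213),(533,222)]);B=k([(628,105),(698,100),(685,205),(617,208)])
for Q in(A,B):print(Q.mean(0),rect(Q))
s=sense();print(s["clock"],s["gripper_force"],s["qvel"])
E
```

```text
[487.40093994 -74.89627075] (array([448.97433472, -77.67651367]), (29.482192993164062, 12.991448402404785), np.float64(0.08058793702082712))
off pointer line -0.3221502529829148
angles -174.9852392054724 -175.34243036807678
[570.84959512 218.81013848] (array([570.82043457, 219.51864624]), (62.90522766113281, 51.57674789428711), np.float64(0.13606247302166707))
[562.85003534 277.3319959 ] (array([563.89562988, 277.70144653]), (69.69446563720703, 55.371307373046875), np.float64(0.20297223991390068))
25.8917 32.27694869041443 [ 2.11540232e-06 -4.84295913e-04 -6.50043428e-04 -4.87601131e-04
  5.91184534e-05  3.12885204e-03]
```

```bash
python3 -c "
from rig import ticket
print(ticket.finish_job())"
```

```text
the job is handed in; nothing more can be done
None
```

I handed the job in at about 26 s of the 72 s. The loose drive lies released on the dock beside the docked one, about 54–58 mm centre to centre with ends level. The orange jar is within about 1 mm of the pointer's line, with the gripper still holding the fin at about 32 N; no verdict came back.

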